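# Shut the finds transit case and lock its quarter-turn stud

### The arm

A 7-joint arm with a two-finger parallel gripper is mounted at the origin on a cart in front of the work surface, level with it; the furniture and walls round the work are solid. World frame = base frame: x ahead of the robot, y to its left, z up, the work surface at z = 0. Lengths are in m, angles in rad, forces in N, time in s.
With the tool pointing down it reaches from about 0.4 to 0.85 m from the base axis. Payload 4.5 kg.
Tool frame: the origin (TCP) lies midway between the tips of the shut fingers; the grasp point (between the pads) lies 19 mm behind it; z points along the fingers, y is the line along which they close (so a half turn about z gives the same grasp; the last joint's range is limited). The gripper opens to 88 mm and grips with 3 to 60 N. Pads are 18 mm wide; open, the fingers measure 123 mm over their backs; the gripper's body (75 mm by 187 mm) begins 45 mm behind the grasp point.
Start: joints at [-1.314, 0.689, -0.195, 1.565, 0.157, 0.902, -0.215], TCP at [0.138, 0.61, 0.239] pointing down, gripper open.
Joint ranges: [-3.01, 3.01], [-0.46, 2.08], [-1.47, 1.51], [0.13, 2.56], [-1, 4.14], [0.04, 2.09], [-2.66, 2.66]. Speed limits (rad/s): [2.57, 2.57, 3.14, 3.14, 3.14, 3.14, 3.14].

### API

Orientations are given as a unit quaternion [x, y, z, w].
In Python, from plant import r gives the robot as it stands. The module is installed in compiled form; this text tells all that it offers.
- The arm moves only by the tool step_arm, never from a script. Its argument "series" is a list of rows, each a list of 7 numbers: the shift along the world's x, y, z in mm, then the turn, a rotation vector about the world's x, y, z in rad, then the closure, from 0 (fully open) to 1 (shut). A call has 1 to 20 rows; each row shifts and turns the commanded pose from where the row before left it; what a row does not reach is not made up. A row lasts 1/10 s, in which the tool goes at most 50 mm and 8.59 degrees, less where a joint would pass 70% of its speed; a pose out of reach is approached as far as the arm can. A call is refused whole if a number of a shift passes 50 or a number of a turn 0.15, either way. A call with a gripper value outside its range is refused whole. The fingers move at their own pace and stop on an object; "force" is the grip in N (left out, the last holds). Time passes only in rows, so rows that do not move let the fingers close. It gives the time, the measured TCP pose, the force, the opening and the grip force at its end, in the units of the state.
- r.get_state(): the state, without advancing time (a new reading comes with each control period).
- r.snapshot(name): name is "scene" or "top" or "wrist"; returns (picture, depth): 420x560x3 uint8, blue, green, red; 420x560 float32, m along the optical axis (not along the pixel's ray), 0 where there is no reading.
- r.get_calibration(name): a dict with "intrinsics" (3x3 intrinsics, pixels), "pose" (4x4, takes a point from camera to world coordinates). Camera axes: x right, y up, looking along -z (the intrinsics and any distortion apply to the point x, -y, -z); pixel columns grow to the right and rows downward; lengths in m; the calibration is good to about 2 mm. A picture is of the moment at which its call begins: read the wrist's pose just before it. get_calibration takes no time and is no camera call; for the wrist camera it gives the pose at the moment of the call.
- r.finish_job(): hands the job in; it is judged then, once.
The state is a dict: "clock": time; "q": joint angles; "qd": joint speeds; "joint_torque": joint torques, N m; "tool_pos": TCP position; "eef_rot": TCP orientation; "contact_force": force on the tool from outside, world axes, zero at the start; "moment": the same for the moment, N m; "opening": opening from 0.0 (shut) to 1.0 (fully open); "finger_force": force on a finger pad.
Only numpy, scipy, OpenCV 4.12 (cv2) and the standard library are available. Lean on these libraries where they do the work, as an engineer would, in place of code of your own. Each camera call takes 0.05 s, during which the arm holds its last target. There are 200 camera calls.

### The job

The finds in the grey transit case are packed and it has to go out to the lab: swing its windowed lid fully shut, then press the orange stud down and turn it a quarter turn clockwise until it drops into its catch. Let go of it, locked, and leave the other things on the table where they are.

Things in the scene. Friction and masses are not known exactly. Their poses are not given: they have to be found in the camera images.
- lid_hinge (a point): Middle of the hinge axis of the transit case, a grey plastic tray 190 x 200 x 70 mm fixed on the table, with sherds in dark foam. The hinge runs along the rear top edge, 70 mm above the table. Axes fixed to the case: x level, from its front (robot side) to the hinge; y along the hinge, to the left; z up. The front wall is at x = -190 mm.
- lid (a joint): Angle of the lid, rad: 0 = shut flat, grows as the front edge rises; starts half open. Black frame with a clear window, 200 mm front to rear, 210 mm wide, 10 mm thick; shut, its top is 80 mm above the table. A stiff hinge (0.5 N m of friction) keeps it at any angle, so it must be pushed down (under 4 N at the front edge).
- lid_push (a point): A clear place to push the lid down: on the top face of its black front strip (10 mm above the hinge axis when shut), 184 mm from the hinge axis and 65 mm left of the stud's axis. It moves with the lid: x towards the hinge, y left, z out of the top face.
- stud_grip (a point): Grip point of the quarter-turn stud, on its axis, mid front strip, 163 mm before the hinge axis, 30 mm above the lid's top face (110 mm above the table, lid shut, stud up). Steel disc, 48 mm wide, its top 12 mm below this point, may be pressed with fingertips; on it an orange wing 42 long, 14 thick, 23 high (to 11 mm above), coin slot on top. x along the wing, y across it, z out of the lid.
- stud_press (a joint): How far the stud is pressed in, m: 0 up, 0.0115 fully in; a spring pushes back with 6 N (up) to 13 N (in). A cross pin below, parallel to the wing, sits in the keeper's slot when the lid is shut; the stud turns no further than about 0.3 rad until pressed past 0.0085 (it gives a little if forced). Let up in its catch it springs back to about 0.002 and is held against turning.
- stud_turn (a joint): Angle of the stud, rad: 0 = open, wing pointing from front to hinge; grows clockwise seen from above, stop at 1.62. Starts between 0 and 0.1, where the pin enters the keeper's slot as the lid shuts. Pressed in and turned to between 1.4 and 1.62 it drops into its catch when let up. Turning takes under 0.2 N m.
- tape_measure_mid (a point): Centre of the yellow pocket tape measure, 60 x 70 x 36 mm, lying loose on the table. To be left alone.
- sherd_grey_6_mid (a point): Centre of a large grey sherd, 90 x 99 x 31 mm, lying loose on the table. To be left alone.
- roof_tile_mid (a point): Centre of the reddish brown roof tile fragment, 97 x 96 x 49 mm, lying loose on the table. To be left alone.

How it is judged:
On the way:
1. the lid is fully shut (value of joint lid below 0.03 rad), for 0.2 s.
At the end, for the whole second after the job is handed in: The lid is shut (within 0.03 rad), the stud is turned past 1.25 rad and has sprung back into its catch (pressed in between 0.8 and 4.5 mm), and the robot has let go (value of joint lid below 0.03 rad and value of joint stud_turn above 1.25 rad and value of joint stud_press between 0.0008 and 0.0045 m); the robot touches nothing.
It fails at once if a bystander (tape measure, large grey sherd or roof tile) is moved more than 30 mm (distance of any of tape_measure_mid, sherd_grey_6_mid, roof_tile_mid from where it was at the start of the episode above 0.03 m).
It also fails if it takes over 51 s, if anything falls off the work surface, if the arm or the gripper's body presses on something with over 40 N, if the wrist force passes 120 N, or if a joint passes its speed limit or range.

## Working session

There is one attempt and no reset: what is moved stays moved. The work goes in short steps, Python scripts to look and compute and a tool call to move; the robot and the scene stay as the last step left them, time stands still between calls to the robot, and variables do not carry over. Pictures are saved under pics/ and viewed, at most 10 in all, crops included, and the job is handed in when it is done.

Besides the shell and the picture viewer there is one more tool, called as name(argument=value, ...), one argument or row to a line, values as JSON. step_arm: Moves the arm, as the interface text tells. Its arguments: {"type":"object","properties":{"series":{"type":"array"},"force":{"type":"number"}},"required":["series"]}

```bash
mkdir -p pics
cat > h.py <<'E'
import numpy as np, cv2
from plant import r
def snap(n):
    c=r.get_calibration(n); im,d=r.snapshot(n); return im,d,np.array(c["intrinsics"]),np.array(c["pose"])
def pts(d,K,P):
    v,u=np.mgrid[:d.shape[0],:d.shape[1]]
    X=np.stack([(u-K[0,2])/K[0,0]*d,-(v-K[1,2])/K[1,1]*d,-d],-1)
    return X@P[:3,:3].T+P[:3,3]
E
python3 - <<'E'
from h import *
s=r.get_state();print({k:np.round(v,3).tolist() for k,v in s.items()})
for n in("scene","top"):
    im,d,K,P=snap(n);W=pts(d,K,P);cv2.imwrite(f"pics/{n}.png",im);np.savez(f"{n}.npz",im=im,d=d,K=K,P=P,W=W);print(n,P.round(3).tolist(),K.round(1).tolist())
    h=cv2.cvtColor(im,cv2.COLOR_BGR2HSV);m=cv2.inRange(h,(5,150,120),(20,255,255));
    k,l,st,c=cv2.connectedComponentsWithStats(m)
    for i in range(1,k):
        if st[i,4]>40:
            w=W[(l==i)&(d>0)];print(st[i],c[i].round(),np.median(w,0).round(3),w.min(0).round(3),w.max(0).round(3))
E
```

```text
{'clock': 0.0, 'q': [-1.314, 0.69, -0.195, 1.566, 0.157, 0.903, -0.215], 'qd': [-0.0, 0.0, 0.001, 0.0, 0.0, 0.001, 0.001], 'joint_torque': [0.0, -52.758, -1.267, -15.343, -0.053, 0.007, 0.0], 'tool_pos': [0.138, 0.609, 0.238], 'eef_rot': [0.111, 0.994, -0.001, -0.0], 'contact_force': [0.31, -0.153, -0.214], 'moment': [-0.035, -0.04, -0.015], 'finger_force': 0.0, 'opening': 0.996}
scene [[0.87, 0.325, -0.371, 0.289], [-0.493, 0.6, -0.63, -0.157], [0.018, 0.731, 0.682, 0.701], [0.0, 0.0, 0.0, 1.0]] [[427.6, 0.0, 283.9], [0.0, 427.6, 207.7], [0.0, 0.0, 1.0]]
[147 117  15   6  53] [155. 119.] [0.514 1.003 0.011] [0.493 0.991 0.008] [0.533 1.018 0.014]
[185 128  17   8  60] [192. 130.] [0.588 0.878 0.022] [0.567 0.861 0.013] [0.612 0.894 0.026]
[227 133  15   8  67] [234. 136.] [0.687 0.81  0.012] [0.668 0.793 0.007] [0.701 0.831 0.015]
[181 137  18  15 194] [190. 144.] [0.542 0.76  0.063] [0.522 0.744 0.01 ] [0.585 0.866 0.067]
[218 144  13   7  45] [224. 147.] [0.641 0.777 0.01 ] [0.622 0.771 0.002] [0.66  0.788 0.014]
[284 207  23  16 264] [295. 215.] [0.563 0.274 0.209] [ 0.545  0.268 -0.   ] [0.708 0.451 0.223]
[324 269  22   9 130] [336. 273.] [0.648 0.245 0.038] [0.628 0.231 0.032] [0.664 0.26  0.041]
top [[0.03, 0.992, -0.124, 0.485], [-1.0, 0.03, -0.002, 0.35], [0.002, 0.124, 0.992, 1.034], [0.0, 0.0, 0.0, 1.0]] [[487.5, 0.0, 276.3], [0.0, 487.5, 197.6], [0.0, 0.0, 1.0]]
[ 51 151  21  15 165] [ 61. 157.] [0.686 0.813 0.013] [0.669 0.791 0.008] [0.7   0.834 0.019]
[ 71 170   9  16  79] [ 75. 177.] [0.644 0.78  0.012] [0.627 0.772 0.008] [0.66  0.791 0.018]
[313 199  13  25 186] [320. 211.] [0.565 0.278 0.215] [0.546 0.268 0.197] [0.589 0.289 0.226]
[ 56 211  23  23 413] [ 67. 222.] [0.544 0.766 0.065] [0.523 0.744 0.059] [0.567 0.79  0.07 ]
[  0 230   8  17  82] [  3. 238.] [0.51  0.92  0.012] [0.494 0.912 0.007] [0.527 0.927 0.016]
```

View pics/scene.png

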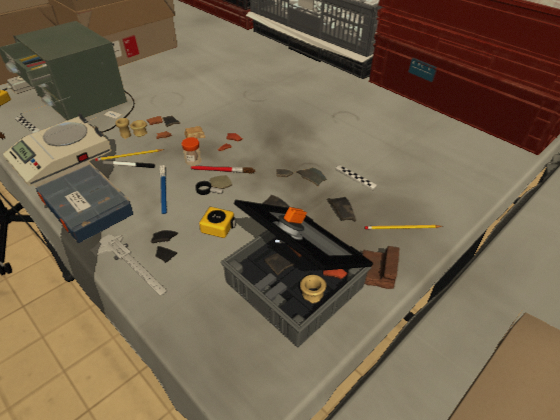

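View pics/top.png

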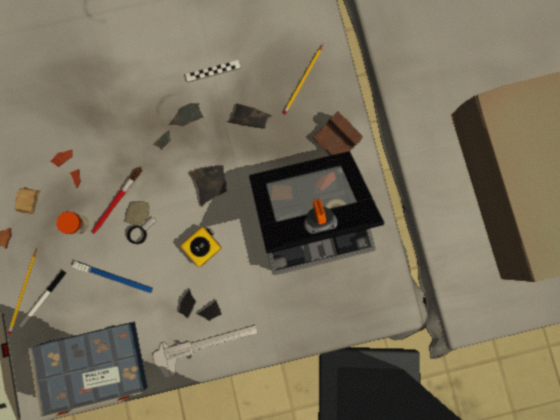

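```bash
cat > m.py <<'E'
from h import *
for n in("scene","top"):
    z=np.load(n+".npz");im,d,W,P,K=[z[k] for k in("im","d","W","P","K")]
    g=im.max(-1)<45
    ok=(d>0)&g&(W[...,2]>.09)&(W[...,2]<.26)&(abs(W[...,0]-.62)<.16)&(abs(W[...,1]-.28)<.2)
    p=W[ok]; rng=np.random.default_rng(0);best=0
    for _ in range(400):
        a=p[rng.choice(len(p),3,False)];nn=np.cross(a[1]-a[0],a[2]-a[0]);L=np.linalg.norm(nn)
        if L<1e-4: continue
        nn/=L;i=abs((p-a[0])@nn)<.003
        if i.sum()>best:best=i.sum();I=i
    q=p[I];c=q.mean(0);N=np.linalg.svd(q-c,full_matrices=False)[2][2];N*=np.sign(N[2])
    th=np.arctan2(np.hypot(*N[:2]),N[2]);yaw=np.arctan2(N[1],N[0])
    ex=np.array([np.cos(yaw),np.sin(yaw),0]);ey=np.array([-ex[1],ex[0],0]);
    f=np.array([-np.cos(th)*ex[0],-np.cos(th)*ex[1],np.sin(th)]) # toward front edge
    # hinge: axis pt h = c - s*f -.01N, z=.07
    s=(c[2]-.01*N[2]-.07)/f[2];h=c-s*f-.01*N
    print(n,len(p),best,"N",N.round(3),"th",th.round(3),"yaw",yaw.round(3))
    a=(q-h)@f;b=(q-h)@ey;print(" along",np.percentile(a,[0,1,99,100]).round(3)," lat",np.percentile(b,[0,1,99,100]).round(3))
    mid=(np.percentile(b,.5)+np.percentile(b,99.5))/2;print(" hinge mid",(h+mid*ey).round(3))
    hs=cv2.cvtColor(im,cv2.COLOR_BGR2HSV);m=(cv2.inRange(hs,(5,150,100),(20,255,255))>0)&(d>0)&(W[...,2]>.17)&(abs(W[...,1]-.28)<.05)
    o=W[m]-h;print(" orange along",np.percentile(o@f,[3,50,97]).round(3),"lat",np.percentile(o@ey-mid,[3,50,97]).round(3),"up",np.percentile(o@N-.01,[3,50,97]).round(3))
    # tray top rim
    t=(d>0)&(abs(W[...,2]-.07)<.004)&(abs(W[...,0]-.6)<.2)&(abs(W[...,1]-.26)<.15)
    o=W[t]-h;print(" rim x",np.percentile(o@ex,[1,5,95,99]).round(3),"lat",np.percentile(o@ey-mid,[1,5,95,99]).round(3))
E
python3 m.py
```

```text
scene 2287 1668 N [0.604 0.162 0.78 ] th 0.675 yaw 0.262
 along [0.018 0.02  0.196 0.198]  lat [-0.085 -0.084  0.12   0.124]
 hinge mid [0.666 0.304 0.07 ]
 orange along [0.146 0.172 0.184] lat [-0.006 -0.004  0.007] up [0.02  0.032 0.041]
 rim x [-0.194 -0.193 -0.028 -0.003] lat [-0.103 -0.102  0.103  0.106]
top 4632 3958 N [0.599 0.166 0.783] th 0.671 yaw 0.27
 along [0.016 0.02  0.198 0.2  ]  lat [-0.105 -0.104  0.101  0.102]
 hinge mid [0.668 0.307 0.07 ]
 orange along [0.148 0.176 0.187] lat [-0.007 -0.001  0.006] up [0.021 0.039 0.042]
 rim x [-0.196 -0.195 -0.157 -0.152] lat [-0.105 -0.103  0.1    0.103]
```

step_arm(
  series=[
    [30,-21,1,0,0,0.038,1],
    [30,-21,1,0,0,0.038,1],
    [30,-21,1,0,0,0.038,1],
    [30,-21,1,0,0,0.038,1],
    [30,-21,1,0,0,0.038,1],
    [30,-21,1,0,0,0.038,1],
    [30,-21,1,0,0,0.038,1],
    [30,-21,1,0,0,0.038,1],
    [30,-21,1,0,0,0.038,1],
    [30,-21,1,0,0,0.038,1],
    [30,-21,1,0,0,0.038,1],
    [30,-22,1,0,0,0.038,1],
    [27,-22,0,0,0,0.034,1],
    [0,0,0,0,0,0,1],
    [0,0,0,0,0,0,1],
  ],
)

```text
clock: 1.6
tool_pos: [0.5254, 0.3336, 0.2501]
eef_rot: [-0.132, 0.991, -0.0, -0.001]
contact_force: [-0.2, 1.3, -0.6]
opening: 0.006
finger_force: 0.0
```

Run:
```python
from h import *
s=r.get_state();print({k:np.round(v,3).tolist() for k,v in s.items()})
from scipy.spatial.transform import Rotation as R
print(R.from_quat(s["eef_rot"]).as_matrix().round(3))
```

```text
{'clock': 1.6, 'q': [-0.428, 0.69, -0.384, 1.553, 0.296, 0.957, 0.931], 'qd': [-0.041, -0.011, -0.036, 0.012, -0.008, -0.003, -0.001], 'joint_torque': [2.221, -51.981, -2.469, -15.703, 0.19, 0.121, 0.045], 'tool_pos': [0.525, 0.334, 0.25], 'eef_rot': [-0.132, 0.991, -0.0, -0.001], 'contact_force': [-0.244, 1.28, -0.573], 'moment': [0.074, 0.034, -0.003], 'finger_force': 0.0, 'opening': 0.006}
[[-0.965 -0.262 -0.001]
 [-0.262  0.965 -0.   ]
 [ 0.001 -0.    -1.   ]]
```

step_arm(
  series=[
    [0,0,-18,0,0,0,1],
    [0,0,-18,0,0,0,1],
    [0,0,-18,0,0,0,1],
    [-5,-1.4,-7,0,0,0,1],
    [-5,-1.4,-7,0,0,0,1],
    [-5,-1.4,-7,0,0,0,1],
    [-5,-1.4,-7,0,0,0,1],
    [-4.5,-1.2,-8,0,0,0,1],
    [-4.5,-1.2,-8,0,0,0,1],
    [-4.5,-1.2,-8,0,0,0,1],
    [-4.5,-1.2,-8,0,0,0,1],
    [-2.3,-0.6,-7,0,0,0,1],
    [-2.3,-0.6,-7,0,0,0,1],
    [-2.3,-0.6,-7,0,0,0,1],
    [-2.3,-0.6,-7,0,0,0,1],
    [-1.5,-0.4,-7,0,0,0,1],
    [-1.5,-0.4,-7,0,0,0,1],
    [-1.5,-0.4,-7,0,0,0,1],
  ],
)

```text
clock: 3.4
tool_pos: [0.4733, 0.3206, 0.0872]
eef_rot: [-0.133, 0.991, 0.0, 0.0]
contact_force: [-0.4, 0.7, 1.2]
opening: 0.008
finger_force: 0.1
```

step_arm(
  series=[
    [0,0,-3,0,0,0,1],
    [0,0,-3,0,0,0,1],
    [0,0,-3,0,0,0,1],
    [0,0,-1,0,0,0,1],
    [0,0,-1,0,0,0,1],
  ],
)

```text
clock: 3.9
tool_pos: [0.4734, 0.3207, 0.0801]
eef_rot: [-0.133, 0.991, -0.0, 0.001]
contact_force: [-7.8, -5.6, 37.7]
opening: 0.005
finger_force: 18.5
```

step_arm(
  series=[
    [0,0,3,0,0,0,1],
    [0,0,3,0,0,0,1],
    [0,0,20,0,0,0,1],
    [0,0,40,0,0,0,0],
    [0,0,40,0,0,0,0],
    [0,0,20,0,0,0,0],
    [12,-19,0,0,0,0,0],
    [12,-19,0,0,0,0,0],
    [12,-20,0,0,0,0,0],
    [0,0,0,0,0,0,0],
    [0,0,0,0,0,0,0],
  ],
)

```text
clock: 5.0
tool_pos: [0.5093, 0.2626, 0.2025]
eef_rot: [-0.133, 0.991, 0.0, -0.0]
contact_force: [-0.1, 0.7, -0.5]
opening: 0.705
finger_force: 0.0
```

Run:
```python
from h import *
s=r.get_state();print(s["tool_pos"],s["contact_force"])
c0=np.array([.667,.3055,.07]);y=.266;ex=np.array([np.cos(y),np.sin(y),0]);ey=np.array([-ex[1],ex[0],0])
for n in("wrist","top","scene"):
    im,d,K,P=snap(n);W=pts(d,K,P);cv2.imwrite(f"pics/{n}2.png",im)
    hs=cv2.cvtColor(im,cv2.COLOR_BGR2HSV);m=(cv2.inRange(hs,(5,150,100),(20,255,255))>0)&(d>0)&(np.hypot(W[...,0]-.51,W[...,1]-.263)<.045)&(W[...,2]>.09)&(W[...,2]<.14)
    if m.sum()<20: print(n,"none");continue
    q=W[m];t=q[q[:,2]>np.percentile(q[:,2],95)-.006]
    (cx,cy),(a,b),ang=cv2.minAreaRect((t[:,:2]*1000).astype(np.float32))
    print(n,m.sum(),np.median(q,0).round(3),"topz",np.percentile(q[:,2],97).round(3),"rect",cx,cy,a,b,ang)
    L=(d>0)&(im.max(-1)<50)&(W[...,2]>.06)&(W[...,2]<.12);o=W-c0
    L&=(abs(o@ey)<.1)&((o@ex)<-.0)&((o@ex)>-.2)
    p=W[L];A=np.c_[(p-c0)@ex,np.ones(len(p))];print("  lid z fit slope",np.linalg.lstsq(A,p[:,2],rcond=None)[0].round(4),np.median(p[:,2]).round(4),len(p))
```

```text
[0.50930973 0.26259334 0.20249663] [-0.14941415  0.69442063 -0.54975143]
wrist 1188 [0.507 0.262 0.121] topz 0.122 rect 510.0085754394531 263.09613037109375 40.765289306640625 13.973490715026855 14.81986141204834
  lid z fit slope [-0.0007  0.0807] 0.0805 21366
top none
scene 293 [0.507 0.259 0.117] topz 0.122 rect 508.6634216308594 262.3256530761719 39.60022735595703 14.41866397857666 11.48914909362793
  lid z fit slope [-0.0029  0.0798] 0.08 4256
```

View pics/wrist2.png

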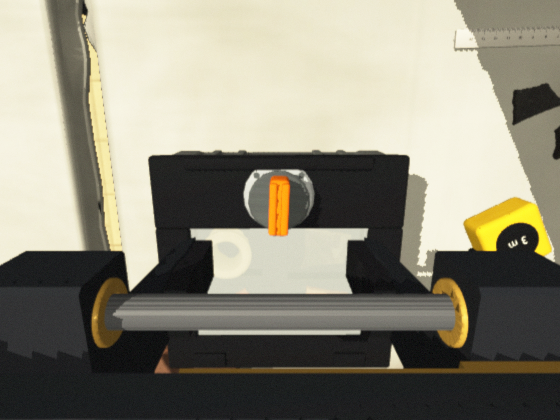

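The picture shows the lid shut, with the orange wing at about (279, 206), upright and in line with the tool, and the tape measure clear to the right. The wing's measured centre and the lid's height match the stated sizes, so I go down on the wing next.

step_arm(
  series=[
    [0.7,0.5,-25,0,0,0,0.3],
    [0,0,-25,0,0,0,0.3],
    [0,0,-25,0,0,0,0.3],
    [0,0,-15,0,0,0,0.3],
    [0,0,-9,0,0,0,0.3],
    [0,0,-2,0,0,0,0.3],
    [0,0,0,0,0,0,1],
    [0,0,0,0,0,0,1],
    [0,0,0,0,0,0,1],
    [0,0,0,0,0,0,1],
    [0,0,0,0,0,0,1],
    [0,0,0,0,0,0,1],
  ],
  force=25,
)

```text
clock: 6.35
tool_pos: [0.5102, 0.263, 0.1019]
eef_rot: [-0.133, 0.991, 0.0, 0.0]
contact_force: [0.4, -0.9, -0.1]
opening: 0.182
finger_force: 0.5
```

step_arm(
  series=[
    [0,0,0,0,0,0,1],
    [0,0,0,0,0,0,1],
    [0,0,0,0,0,0,1],
    [0,0,-3,0,0,0,1],
    [0,0,-3,0,0,0,1],
    [0,0,-3,0,0,0,1],
    [0,0,-3,0,0,0,1],
    [0,0,0,0,0,0,1],
  ],
)

```text
clock: 7.15
tool_pos: [0.5105, 0.2626, 0.0905]
eef_rot: [-0.133, 0.991, -0.0, 0.0]
contact_force: [-0.7, -4.0, 10.8]
opening: 0.161
finger_force: 25.0
```

step_arm(
  series=[
    [0,0,-2,0,0,0,1],
    [0,0,-2,0,0,0,1],
    [0,0,0,0,0,0,1],
  ],
)

```text
clock: 7.45
tool_pos: [0.5111, 0.2628, 0.0894]
eef_rot: [-0.133, 0.991, -0.001, 0.002]
contact_force: [-4.3, -5.7, 31.4]
opening: 0.151
finger_force: 25.0
```

step_arm(
  series=[
    [0,0,0,0,0,-0.1,1],
    [0,0,0,0,0,-0.1,1],
    [0,0,0,0,0,-0.1,1],
    [0,0,0,0,0,-0.1,1],
    [0,0,0,0,0,-0.1,1],
    [0,0,0,0,0,-0.1,1],
    [0,0,0,0,0,0,1],
  ],
)

```text
clock: 8.15
tool_pos: [0.511, 0.2626, 0.0894]
eef_rot: [0.167, 0.986, 0.0, 0.002]
contact_force: [-4.3, -6.2, 31.8]
opening: 0.156
finger_force: 25.0
```

```bash
cat > s.py <<'E'
from h import *
from scipy.spatial.transform import Rotation as R
s=r.get_state();y=R.from_quat(s["eef_rot"]).as_matrix()[:,1]
print("turn",(1.837-np.arctan2(y[1],y[0])).round(3),[np.round(s[k],3).tolist() for k in("tool_pos","contact_force","moment","q","opening")])
E
python3 s.py
```

```text
turn 0.602 [[0.511, 0.263, 0.089], [-4.309, -6.223, 31.796], [-1.299, 0.913, -0.026], [-0.481, 0.837, -0.13, 1.839, 0.216, 0.476, 0.475], 0.156]
```

step_arm(
  series=[
    [0,0,0,0,0,-0.1,1],
    [0,0,0,0,0,-0.1,1],
    [0,0,0,0,0,-0.1,1],
    [0,0,0,0,0,-0.1,1],
    [0,0,0,0,0,-0.1,1],
    [0,0,0,0,0,-0.1,1],
    [0,0,0,0,0,-0.1,1],
    [0,0,0,0,0,-0.1,1],
    [0,0,0,0,0,-0.1,1],
    [0,0,0,0,0,-0.03,1],
    [0,0,0,0,0,0,1],
  ],
)

```text
clock: 9.25
tool_pos: [0.5109, 0.2624, 0.0893]
eef_rot: [0.591, 0.807, 0.001, 0.001]
contact_force: [-5.5, -4.9, 33.2]
opening: 0.158
finger_force: 25.0
```

```bash
python3 s.py
python3 - <<'E'
from h import *
im,d,K,P=snap("wrist");cv2.imwrite("pics/w3.png",im)
E
```

```text
turn 1.531 [[0.511, 0.262, 0.089], [-5.47, -4.907, 33.24], [-1.277, 1.234, -0.027], [-0.608, 0.841, 0.092, 1.847, -0.153, 0.458, -0.104], 0.158]
```

View pics/w3.png

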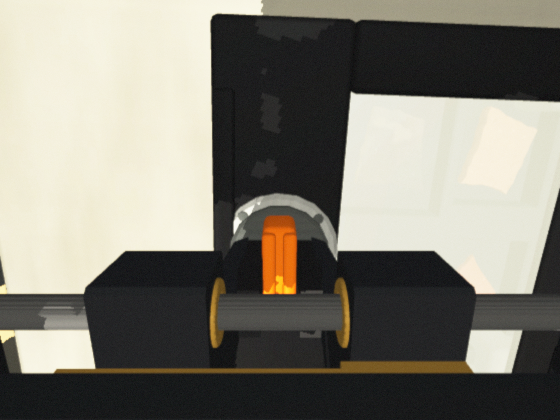

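The wing, at about (279, 255), has turned with the gripper and now lies along the hinge. Next I let it up slowly and release it.

step_arm(
  series=[
    [0,0,3,0,0,0,1],
    [0,0,3,0,0,0,1],
    [0,0,2,0,0,0,1],
    [0,0,2,0,0,0,1],
    [0,0,2,0,0,0,1],
    [0,0,0,0,0,0,1],
    [0,0,0,0,0,0,0.4],
    [0,0,0,0,0,0,0.4],
    [0,0,0,0,0,0,0.4],
    [0,0,0,0,0,0,0.4],
    [0,0,0,0,0,0,0.4],
    [0,0,20,0,0,0,0.4],
    [0,0,40,0,0,0,0.4],
    [0,0,40,0,0,0,0.4],
    [0,0,0,0,0,0,0.4],
    [0,0,0,0,0,0,0.4],
  ],
  force=8,
)

```text
clock: 10.9
tool_pos: [0.5103, 0.2633, 0.1984]
eef_rot: [0.59, 0.807, 0.001, 0.0]
contact_force: [-0.3, 0.2, -0.5]
opening: 0.603
finger_force: 0.0
```

```bash
python3 s.py
python3 - <<'E'
from h import *
for n in("wrist","scene"):
    im,d,K,P=snap(n);W=pts(d,K,P);cv2.imwrite(f"pics/{n}4.png",im)
    hs=cv2.cvtColor(im,cv2.COLOR_BGR2HSV);m=(cv2.inRange(hs,(5,150,100),(20,255,255))>0)&(d>0)&(np.hypot(W[...,0]-.51,W[...,1]-.263)<.045)&(W[...,2]>.09)&(W[...,2]<.14)
    q=W[m];t=q[q[:,2]>np.percentile(q[:,2],95)-.006]
    print(n,m.sum(),"topz",np.percentile(q[:,2],[50,90,97]).round(4),cv2.minAreaRect((t[:,:2]*1000).astype(np.float32)))
    o=W-np.array([.667,.3055,0]);X=o@[.965,.263,0];L=(d>0)&(im.max(-1)<50)&(abs(W[...,2]-.08)<.03)&(abs(o@[-.263,.965,0])<.1)&(X<0)&(X>-.2)
    print("lid",np.polyfit(X[L],W[...,2][L],1).round(4))
E
```

```text
turn 1.529 [[0.51, 0.263, 0.198], [-0.323, 0.19, -0.452], [-0.074, 0.048, 0.005], [-0.635, 0.676, 0.133, 1.777, -0.13, 0.696, -0.122], 0.603]
wrist 930 topz [0.1185 0.1198 0.1202] ((510.53607177734375, 263.18023681640625), (13.486312866210938, 41.305816650390625), 17.75074005126953)
lid [-0.0018  0.0805]
scene 295 topz [0.1155 0.1196 0.1203] ((509.16387939453125, 262.26422119140625), (15.022945404052734, 38.96512222290039), 19.28391456604004)
lid [-0.0016  0.08  ]
```

View pics/wrist4.png

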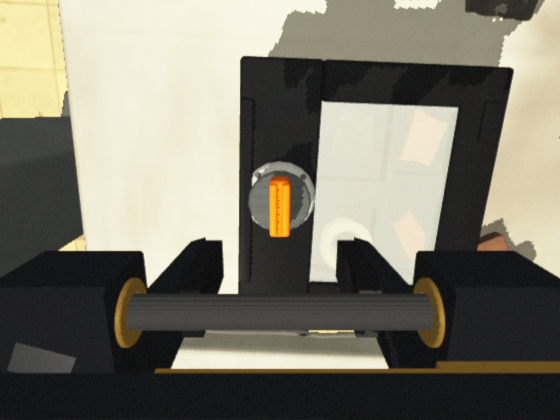

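The picture shows the wing at (279, 207) across the strip, the lid shut and the gripper clear. The wing has turned 1.53 rad and its top sits 2 mm lower than before, so it is in its catch.

```bash
python3 -c "
from plant import r
print(r.finish_job())"
```

```text
the job is handed in; nothing more can be done
None
```

The lid is shut and the stud is locked in its catch: by camera it is turned about 1.53 rad and sits 2 mm in. The gripper has let go, the arm kept clear of the other things on the table, and I handed the job in at about 11 s; no verdict came back.

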